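# Swing the label magnifier over the bottle

## Robot

A 6-joint arm with a two-finger parallel gripper is mounted at the origin on a cart in front of the work surface, level with it; the furniture and walls round the work are solid. World frame = base frame: x ahead of the robot, y to its left, z up, the work surface at z = 0. Lengths are in m, angles in rad, forces in N, time in s.
With the tool pointing down it reaches from about 0.3 to 0.75 m from the base axis. Payload 8.5 kg.
Tool frame: the origin (TCP) lies between the finger pads; the fingertips stand 17 mm ahead of it and the grasp point (between the pads) lies 2 mm behind it (robot.tips_ahead is the z of the fingertips in the tool frame, in m); z points along the fingers, x is the direction in which the jaws open and shut, and the axes are right-handed (so a half turn about z gives the same grasp; the last joint's range is limited). The gripper opens to 85 mm and grips with 20 to 120 N. Pads are 22 mm wide; open, the fingers measure 114 mm over their backs; the gripper's body (76 mm by 85 mm) begins 54 mm behind the grasp point. The pads swing forward as they close: fully open they stand 13 mm farther back than shut.
Start: joints at [-1.324, 0.381, 1.297, -0, 1.464, -0.215], TCP at [0.245, -0.492, 0.248] pointing down, gripper open.
Joint ranges: [-3.11, 3.11], [-0.89, 2.33], [0.22, 2.48], [-1.42, 4.56], [0.17, 2.85], [-2.88, 2.88]. Speed limits (rad/s): [2.39, 2.39, 3.14, 3.14, 3.14, 3.14].

## Interface

Orientations are given as a unit quaternion [x, y, z, w].
In Python, from cell import robot gives the robot as it stands. The module is installed in compiled form; this text tells all that it offers.
- The arm moves only by the shell command python3 -m handwheel 'ROWS' [FORCE]. ROWS is text: rows parted by semicolons, each of 7 numbers parted by spaces: the shift along the tool's x, y, z in mm, then the turn, a rotation vector about the tool's x, y, z in degrees, then the finger opening in mm, from 0 to 85.4. In form: dx dy dz wx wy wz grip; .... A call has 1 to 12 rows; each row is the pose to reach, as a shift and turn from the pose commanded when the call began, along the tool's axes at that moment; what a row does not reach only later rows make up. A row lasts 1/12 s, in which the tool goes at most 41.7 mm and 7.16 degrees, less where a joint would pass 70% of its speed; a pose out of reach is approached as far as the arm can. A call with a gripper value outside its range is refused whole. The fingers move at their own pace and stop on an object; FORCE is the grip in N (left out, the last holds). Time passes only in rows, so rows that repeat a pose let the fingers close. It gives the time, the measured TCP pose, the force and the opening at its end, in the units of the state.
- robot.get_obs(): the state, without advancing time (a new reading comes with each control period).
- robot.read_camera(name): name is "side" or "top" or "wrist"; returns a dict with "img" (480x640x3 uint8, blue, green, red), "K" (3x3 intrinsics, pixels), "R" (3x3) and "t" (3): a world point X has camera coordinates R X + t. Camera axes: x right, y down, z forward; pixel columns grow to the right and rows downward; lengths in m; the calibration is good to about 2 mm. A picture is of the moment at which its call begins. There is no depth.
- robot.sign_off(): hands the job in, once; it reports no verdict.
The state is a dict: "clock": time; "joints": joint angles; "qvel": joint speeds; "joint_efforts": joint torques, N m; "eef_pos": TCP position; "orientation": TCP orientation; "ft_force": force on the tool from outside, world axes, zero at the start; "ft_torque": the same for the moment, N m; "gripper_width": opening from 0.0 (shut) to 1.0 (fully open).
Only numpy, scipy, OpenCV 4.12 (cv2) and the standard library are available. Lean on these libraries where they do the work, as an engineer would, in place of code of your own. Each camera call takes 0.05 s, during which the arm holds its last target. There are 200 camera calls.

## Task

Swing the jointed magnifier across so that its lens is centred over the middle of the label of the half-bottle lying in the wooden cradle, and leave it standing there by itself. Do not shift the lying bottle or disturb the other things on the bar.

Things in the scene. Friction and masses are not known exactly. Their poses are not given: they have to be found in the camera images.
- lens_mid (a point): centre of the magnifier's round lens: clear glass in a black ring, 108 mm over the outside, 12 mm thick, level, always 156 mm above the bar top. The ring is rigid with the forearm.
- grip_mid (a point): middle of the upright round wooden grip on the ring's outer rim: 22 mm in diameter, its free part from 165 to 224 mm above the bar top; this point is at 194 mm. It lies 65 mm beyond the lens centre, on the straight line from the elbow axis through the lens centre. The magnifier may be pulled about by it; nothing lies above it.
- shoulder_axis (a point): point on the upright shoulder axis of the magnifier, at the top of its post, 138 mm above the bar top. Its round foot (124 mm across) is fixed to the bar. The flat steel upper arm is 240 mm long from this axis to the elbow axis.
- elbow_axis (a point): point on the upright elbow axis, 156 mm above the bar top; moves with the upper arm. From here to the lens centre is 200 mm, to the grip 265 mm. A brass knob on top of each axis reaches 179 mm above the bar at most.
- shoulder (a joint): swing of the upper arm, rad, growing counter-clockwise seen from above, -1.5 to 2.8; stiff (about 0.6 N m of friction), stays where it is left. The direction of the upper arm in the plane is found from the shoulder and elbow axis points.
- elbow (a joint): bend of the forearm against the upper arm, rad, growing counter-clockwise seen from above: -2.0 is straight, 0 is the forearm turned 2.0 rad counter-clockwise from the straight line, stops at -2.0 and 0.5 (so it bends to one side only); stiff (about 0.35 N m of friction), stays where it is left.
- label_mid (a point): middle of the paper label on the upper side of the lying half-bottle (58 mm in diameter, 235 mm long, middle of the label 70 mm from its bottom end), which rests loose in a low dark wooden cradle, its neck pointing roughly away from the robot; this point is on top of the bottle, 79 mm above the bar top. x axis of the point points down, z towards the neck.
- votive: small open bowl-shaped glass, 74 mm across, 43 mm high, loose on the bar; origin at the centre of its underside. The cradle and this glass may change sides. To be left alone.
- standing_bottle: upright half-bottle, 58 mm in diameter, 235 mm high, loose, at the left; origin at the centre of its underside. To be left alone.
- ice_cup: steel cup with a strap handle, 58 mm across, 92 mm high, loose, at the left; origin at its underside. To be left alone.

How it is judged:
At the end, for the whole second after the job is handed in: The lens centre is within 20 mm, seen from above, of the middle of the lying bottle's label, and the magnifier stands still (horizontal distance between lens_mid and label_mid below 0.02 m and velocity of joint shoulder between -0.02 and 0.02 rad/s and velocity of joint elbow between -0.02 and 0.02 rad/s); the robot touches nothing.
It fails at once if the lying bottle is shifted by more than 15 mm (distance of label_mid from where it was at the start of the episode above 0.015 m).
It fails at once if the standing bottle is shifted by more than 25 mm or tipped (distance of standing_bottle from where it was at the start of the episode above 0.025 m or angle between standing_bottle's own z axis and vertical above 0.4 rad).
It fails at once if the votive glass is shifted by more than 25 mm (distance of votive from where it was at the start of the episode above 0.025 m).
It fails at once if the steel cup is shifted by more than 25 mm or tipped (distance of ice_cup from where it was at the start of the episode above 0.025 m or angle between ice_cup's own z axis and vertical above 0.4 rad).
It also fails if it takes over 40 s, if anything falls off the work surface, if the arm or the gripper's body presses on something with over 40 N, if the wrist force passes 120 N, or if a joint passes its speed limit or range.

## Working session

There is one attempt and no reset: what is moved stays moved. The work goes in short steps, Python scripts to look and compute and a shell command to move; the robot and the scene stay as the last step left them, time stands still between calls to the robot, and variables do not carry over. Pictures are saved under pics/ and viewed, about 8 in all and at most 12, crops included, and the job is handed in when it is done.

```bash
mkdir -p pics; cat > h.py <<'E'
import numpy as np,cv2
from cell import robot
def cam(n,save=None):
    c=robot.read_camera(n)
    if save: cv2.imwrite('pics/'+save,c['img'])
    return c
def ray(c,u,v,z):
    d=c['R'].T@np.linalg.inv(c['K'])@np.array([u,v,1.]); o=-c['R'].T@c['t']
    return o+d*(z-o[2])/d[2]
def proj(c,X):
    p=c['K']@(c['R']@np.array(X,float)+c['t']); return p[:2]/p[2]
E
python3 - <<'E'
from h import *
import pickle
o={}
for n in('top','side'):
    c=cam(n,n+'1.png');o[n]=c
    print(n,(-c['R'].T@c['t']).round(3),c['R'].round(2).tolist(),c['K'][0,0])
pickle.dump(o,open('c1.pkl','wb'))
s=robot.get_obs();print(s['clock'],s['eef_pos'],s['orientation'],s['gripper_width'])
E
```

```text
top [0.437 0.089 1.155] [[0.02, -1.0, 0.0], [-0.99, -0.02, -0.15], [0.15, -0.0, -0.99]] 483.3390330068591
side [0.667 0.887 1.483] [[-1.0, 0.08, 0.0], [0.07, 0.86, -0.51], [-0.04, -0.51, -0.86]] 562.3796479600084
0.1 [ 0.24500367 -0.49214587  0.24777511] [ 8.50171679e-01 -5.26505155e-01 -4.66546471e-04 -4.69864886e-04] 1.0010319456236947
```

View pics/top1.png

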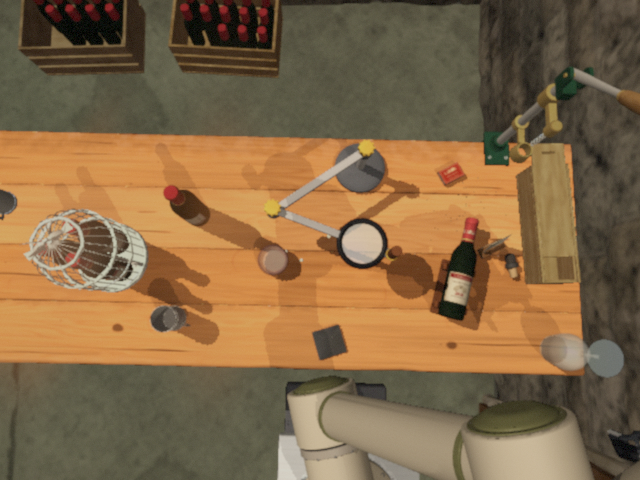

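View pics/side1.png

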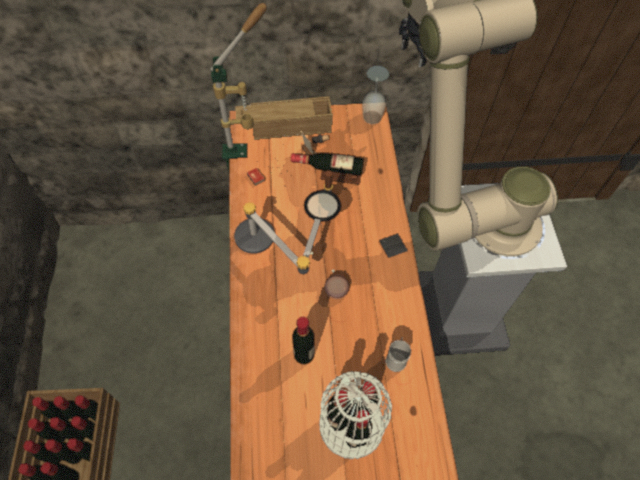

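The top view shows the shoulder knob at about (367,149), elbow knob (273,208), ring (362,243), grip (396,252), label (458,288), votive (273,261), standing bottle (185,205) and cup (168,318). Next I'll refine these with masks.

```bash
python3 - <<'E'
from h import *
import pickle
o=pickle.load(open('c1.pkl','rb'));
def blobs(m,amin):
    n,l,s,ce=cv2.connectedComponentsWithStats(m.astype(np.uint8));return [(ce[i].round(1),s[i,4]) for i in range(1,n) if s[i,4]>=amin]
def at(m,box):
    z=np.zeros_like(m);x0,y0,x1,y1=box;z[y0:y1,x0:x1]=m[y0:y1,x0:x1];return z
for n,bk,bl,br in(('top',(255,135,385,225),(440,255,480,315),(325,210,392,275)),('side',(240,195,320,280),(325,145,366,180),(298,183,346,225))):
    c=o[n];h=cv2.cvtColor(c['img'],cv2.COLOR_BGR2HSV);H,S,V=[h[...,i].astype(int) for i in range(3)]
    for ce,a in blobs(at((H>20)&(H<35)&(S>140)&(V>130),bk),20): print(n,'knob',ce,a,ray(c,*ce,.172).round(3))
    for ce,a in blobs(at((S<110)&(V>130),bl),15): print(n,'label',ce,a,ray(c,*ce,.078).round(3))
    m=at(V<60,br).astype(np.uint8)
    cs,_=cv2.findContours(m,cv2.RETR_EXTERNAL,cv2.CHAIN_APPROX_NONE);k=max(cs,key=cv2.contourArea)
    e=cv2.fitEllipse(cv2.convexHull(k));print(n,'ring',e,ray(c,*e[0],.156).round(3))
c=o['top']
print('grip',ray(c,396,252,.21).round(3))
a=c['img'][245:330,425:490];b=c['img'][130:280,255:415]
cv2.imwrite('pics/a.png',np.hstack([cv2.resize(a,(390,510),interpolation=2),cv2.resize(b,(400,510))[:, :]]))
E
```

```text
top knob [365.7 147.1] 168 [ 0.775 -0.015  0.172]
top knob [271.7 207.3] 181 [0.64  0.179 0.172]
top label [458.5 273. ] 23 [ 0.52  -0.234  0.078]
top label [456.2 290.2] 513 [ 0.482 -0.228  0.078]
top ring ((361.65423583984375, 243.24876403808594), (48.66277313232422, 50.288246154785156), 115.85225677490234) [ 0.572 -0.01   0.156]
side label [343.6 162.1] 205 [ 0.485 -0.221  0.078]
side ring ((322.43359375, 205.03807067871094), (30.346826553344727, 35.5912971496582), 85.95626068115234) [ 0.571 -0.011  0.156]
grip [ 0.548 -0.072  0.21 ]
```

View pics/a.png

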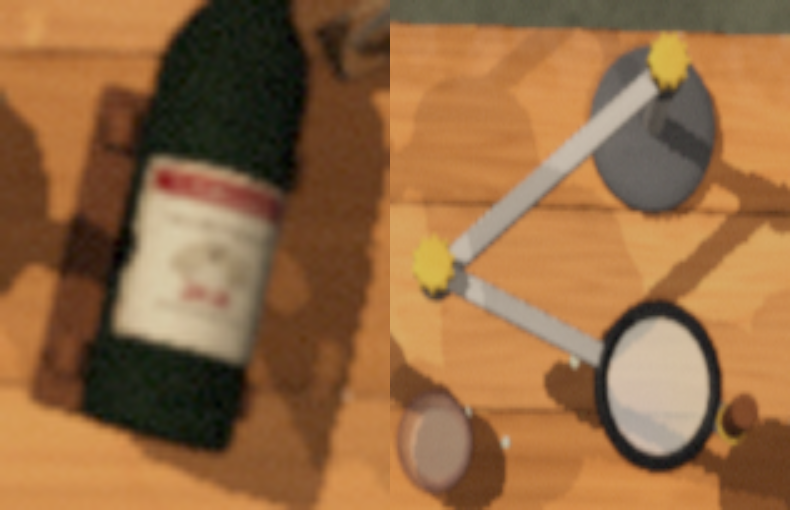

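The crop shows the label, red band included, filling the bottle's silhouette, with corners giving its centre at about px (458.2,288.2). So I cast that onto the bottle-axis height, z=0.05. I'll also triangulate the wine glass near the gripper start.

```bash
python3 - <<'E'
from h import *
import pickle
from scipy.spatial.transform import Rotation as Ro
o=pickle.load(open('c1.pkl','rb'));t,s=o['top'],o['side']
def tri(a,b):
    P=[c['K']@np.c_[c['R'],c['t']] for c in(t,s)]
    X=cv2.triangulatePoints(P[0],P[1],np.array(a,float),np.array(b,float)).ravel();return (X[:3]/X[3]).round(3)
lab=ray(t,458.2,288.2,.05);bot=ray(t,451.2,316.7,.05)
print('label',lab.round(3),'bottom dist',np.linalg.norm(lab-bot).round(3))
print('glass disc',tri((605,358),(377,73)),'bowl',tri((565,352),(374,105)))
S=np.array([.775,-.015]);L=np.array([.572,-.0105]);Gp=np.array([.549,-.0715])
T=lab[:2]
def ik(T):
    d=T-S;r=np.linalg.norm(d);q=np.arccos((r*r-.24**2-.2**2)/(2*.24*.2));a=np.arctan2(d[1],d[0])-np.arctan2(.2*np.sin(q),.24+.2*np.cos(q))
    E=S+.24*np.array([np.cos(a),np.sin(a)]);u=(T-E)/.2;return E,q,E+.265*u
for X in(L,T):print('elbow,bend,grip',[np.round(v,3) for v in ik(X)])
ob=robot.get_obs();R=Ro.from_quat(ob['orientation']).as_matrix();print(R.round(3).tolist())
g=ik(L)[2];g=(g+Gp)/2
D=np.r_[g,.193]-ob['eef_pos'];print('to grip tool mm',(R.T@D*1000).round(1))
D=np.r_[ik(T)[2]-ik(L)[2],0];print('pull tool mm',(R.T@D*1000).round(1))
m=s['img'][135:190,280:375];cv2.imwrite('pics/b.png',cv2.resize(m,(760,440),interpolation=2))
E
```

```text
label [ 0.488 -0.241  0.05 ] bottom dist 0.067
glass disc [ 0.355 -0.476  0.201] bowl [ 0.353 -0.469  0.065]
elbow,bend,grip [array([0.634, 0.18 ]), np.float64(2.198), array([ 0.552, -0.072])]
elbow,bend,grip [array([ 0.537, -0.047]), np.float64(1.188), array([ 0.472, -0.304])]
[[0.446, -0.895, -0.0], [-0.895, -0.446, 0.001], [-0.001, -0.0, -1.0]]
to grip tool mm [-240.1 -460.6   55.2]
pull tool mm [171.6 174.8  -0.3]
```

View pics/b.png

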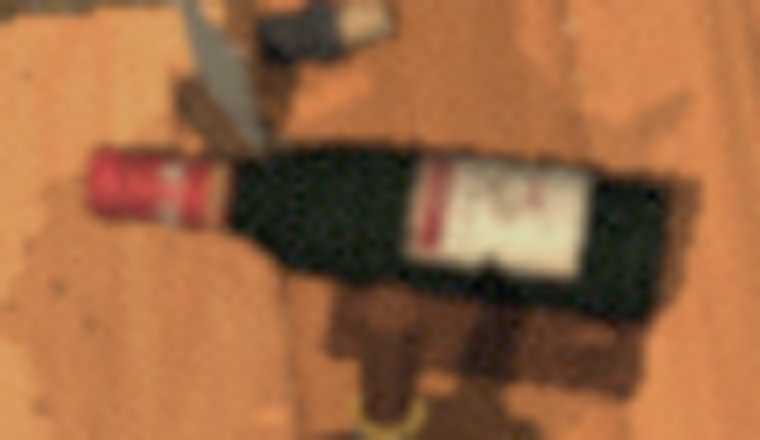

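The side view agrees: label centre about (.487,-.243) against (.488,-.241) from the top view, and the link lengths check. The wine glass is at (.354,-.473), about 0.2 m high, so I raise first and then cross above it.

```bash
python3 -m handwheel '0 0 -40 0 0 0 85; -20 -38 -45 0 0 0 85; -36 -69 -45 0 0 0 85; -53 -102 -45 0 0 0 85; -70 -134 -45 0 0 0 85; -87 -167 -45 0 0 0 85; -104 -200 -45 0 0 0 85; -121 -232 -45 0 0 0 85; -138 -265 -45 0 0 0 85; -155 -297 -45 0 0 0 85; -172 -330 -45 0 0 0 85; -188 -361 -45 0 0 0 85' 40 && python3 -m handwheel '-17 -33 0 0 0 0 85; -34 -66 0 0 0 0 85; -45 -87 0 0 0 0 85; -52 -100 0 0 0 0 85; -52 -100 0 0 0 0 85; -52 -100 0 0 0 0 85'
python3 - <<'E'
from h import *
c=cam('wrist','w1.png');print((-c['R'].T@c['t']).round(3),robot.get_obs()['eef_pos'],proj(c,[.55,-.072,.224]))
E
```

```text
clock: 1.1
eef_pos: [0.4852, -0.1613, 0.2931]
orientation: [0.85, -0.526, -0.0, -0.0]
ft_force: [0.0, -0.2, 0.6]
gripper_width: 0.998
clock: 1.6
eef_pos: [0.5508, -0.0717, 0.2928]
orientation: [0.851, -0.526, -0.0, 0.0]
ft_force: [0.4, -0.1, -0.2]
gripper_width: 0.997
[ 0.61  -0.042  0.418] [ 0.55052076 -0.07241994  0.29298774] [325.40948347 268.81849904]
```

View pics/w1.png

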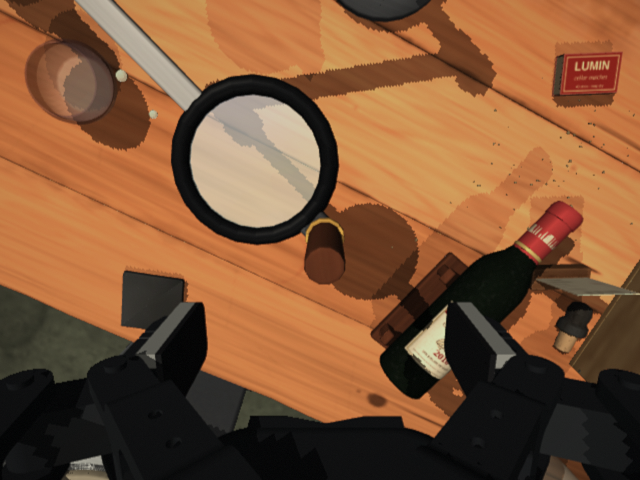

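The grip top is at about (325,266), within 3 px of the prediction, so the gripper is centred above it. Next: descend and grasp.

```bash
python3 -m handwheel '0 0 25 0 0 0 85; 0 0 50 0 0 0 85; 0 0 75 0 0 0 85; 0 0 92 0 0 0 85; 0 0 99 0 0 0 85; 0 0 99 0 0 0 85; 0 0 99 0 0 0 60; 0 0 99 0 0 0 40; 0 0 99 0 0 0 30; 0 0 99 0 0 0 18; 0 0 99 0 0 0 18; 0 0 99 0 0 0 18' 40 && python3 -m handwheel '0 0 0 0 0 0 18; 0 0 0 0 0 0 18; 0 0 0 0 0 0 18; 0 0 0 0 0 0 18'
```

```text
clock: 2.65
eef_pos: [0.5509, -0.0721, 0.1949]
orientation: [0.85, -0.526, 0.0, -0.0]
ft_force: [-0.9, 0.9, 2.9]
gripper_width: 0.247
clock: 2.98
eef_pos: [0.551, -0.0721, 0.1949]
orientation: [0.85, -0.526, 0.0, -0.0]
ft_force: [-0.9, 1.5, 5.4]
gripper_width: 0.246
```

Opening is 21 mm, so the grip is held. Now pull it slowly along the line.

```bash
python3 -m handwheel '3 3 0 0 0 0 18; 8 8 0 0 0 0 18; 15 15 0 0 0 0 18; 23 23 0 0 0 0 18; 31 31 0 0 0 0 18; 39 39 0 0 0 0 18; 47 48 0 0 0 0 18; 55 56 0 0 0 0 18; 63 64 0 0 0 0 18; 71 72 0 0 0 0 18; 79 80 0 0 0 0 18; 85 86 0 0 0 0 18' && python3 -m handwheel '8 8 0 0 0 0 18; 16 16 0 0 0 0 18; 24 24 0 0 0 0 18; 32 32 0 0 0 0 18; 40 41 0 0 0 0 18; 48 49 0 0 0 0 18; 56 57 0 0 0 0 18; 64 65 0 0 0 0 18; 72 74 0 0 0 0 18; 80 82 0 0 0 0 18; 86 89 0 0 0 0 18; 86 89 0 0 0 0 18'
python3 - <<'E'
from h import *
c=cam('top','t2.png');print(robot.get_obs()['gripper_width'],proj(c,[.488,-.241,.156]),proj(c,[.488,-.241,.05]))
cv2.imwrite('pics/t2c.png',cv2.resize(c['img'][130:370,240:560],(800,600)))
E
```

```text
clock: 3.98
eef_pos: [0.5116, -0.1867, 0.1948]
orientation: [0.85, -0.526, 0.0, -0.0]
ft_force: [0.5, 5.0, 6.0]
gripper_width: 0.243
clock: 4.98
eef_pos: [0.4703, -0.3047, 0.1947]
orientation: [0.85, -0.527, 0.001, 0.0]
ft_force: [-0.9, -2.4, 4.2]
gripper_width: 0.246
0.24642781907224084 [473.63078076 286.07531906] [458.29680459 288.10508311]
```

View pics/t2c.png

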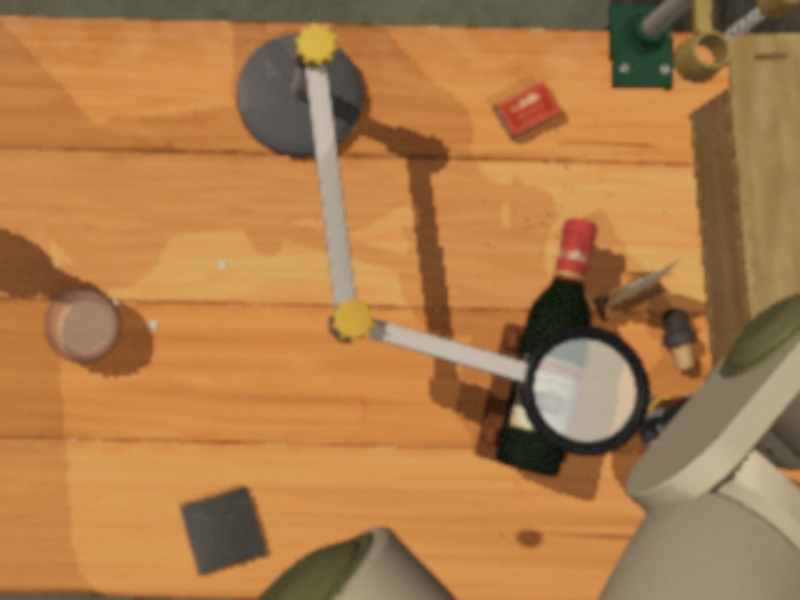

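The ring centre is at crop (585,390), px (474,286), against a target of (473.6,286.1), so it is on target. Release, rise and back off.

```bash
python3 -m handwheel '0 0 0 0 0 0 28; 0 0 0 0 0 0 40; 0 0 0 0 0 0 60; 0 0 0 0 0 0 80; 0 0 0 0 0 0 80; 0 0 0 0 0 0 80; 0 0 -20 0 0 0 80; 0 0 -45 0 0 0 80; 0 0 -70 0 0 0 80; 0 0 -95 0 0 0 80; 0 0 -110 0 0 0 80; 0 0 -110 0 0 0 80'
python3 - <<'E'
from h import *
print(robot.get_obs()['eef_pos'])
t=cam('top','t3.png');w=cam('wrist','w3.png')
m=np.zeros((480,640),np.uint8);V=t['img'].max(2);m[255:318,443:503]=(V<60)[255:318,443:503]
print('expect',proj(t,[.488,-.241,.156]),proj(t,[.47,-.304,.224]))
cv2.imwrite('pics/f.png',np.hstack([cv2.resize(t['img'][215:345,400:530],(400,400)),cv2.resize(w['img'],(400,300)).__class__(0) if 0 else cv2.copyMakeBorder(cv2.resize(w['img'],(400,300)),0,100,0,0,0)]))
E
```

```text
clock: 6.03
eef_pos: [0.471, -0.3036, 0.3077]
orientation: [0.85, -0.526, 0.003, 0.001]
ft_force: [-0.8, -0.0, 1.1]
gripper_width: 0.937
[ 0.47095643 -0.30361946  0.30768521]
expect [473.63078076 286.07531906] [518.46730255 294.73525387]
```

View pics/f.png

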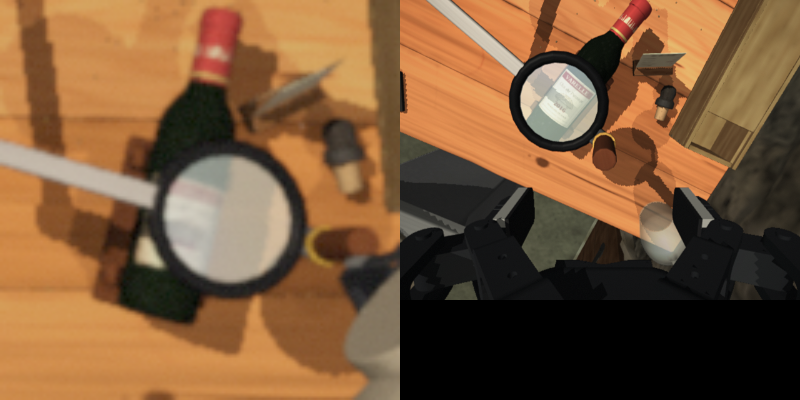

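The lens stands by itself, with the ring centre at px (474.7,286.2), about 1 px (2 mm) off target, and the gripper is clear. One numeric cross-check with the wrist camera and image differences, then hand in.

```bash
python3 - <<'E'
from h import *
import pickle
w=cam('wrist')
print('lens',ray(w,256,160,.156).round(3),'label',ray(w,264,165,.078).round(3))
a=pickle.load(open('c1.pkl','rb'))['top']['img'].astype(int);b=cv2.imread('pics/t3.png').astype(int)
d=abs(a-b).max(2)
for n,(x0,y0,x1,y1) in dict(std=(160,180,215,232),cup=(148,300,190,335),votive=(255,242,270,282),bottom=(438,300,452,325)).items(): print(n,d[y0:y1,x0:x1].mean().round(1))
robot.sign_off()
E
```

```text
lens [ 0.494 -0.239  0.156] label [ 0.483 -0.238  0.078]
std 6.1
cup 2.9
votive 3.1
bottom 4.9
the job is handed in; nothing more can be done
```

I gripped the magnifier by its wooden grip and pulled it across until the lens stood over the label. Then I let go, rose 110 mm clear, and handed the job in at about 6 s on the robot clock. The hand-in gives no verdict.

**Lens position**
- **Top camera:** the lens was about 1 px (2 mm) from its target. I had placed the label centre at (0.488, -0.241).
- **Wrist camera:** a rougher reading, taken from a shrunken picture, put the lens at (0.494, -0.239) and the label at (0.483, -0.238). That is about 11 mm apart, so the two checks disagree by about 9 mm. Both are within the 20 mm limit.

**Standing still:** the lens held its place after release, and the gripper touched nothing. I judged this from the pictures and did not measure the joint speeds.

**Other things on the bar:** comparing before and after top pictures, the standing bottle, cup, votive and the bottom end of the lying bottle showed only small differences. I took these as noise and lighting and did not measure their positions again. The largest was at the standing bottle, a mean of 6 grey levels.

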